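# Refit a case lid on its hinge pin

### The job

The small metal case has lost its lid: raise the wire bail that lies folded on the lid, lift the lid by the bail and set it closed on the case with its hinge barrels meshed between those of the case. Then slide the half-drawn hinge pin fully home through all the barrels until its head is flush against the end barrel. A bottle stands close behind the pin's head: shift it out of the way and leave it standing on the bench; do not disturb the other things.

Things in the scene. Friction and masses are not known exactly. Their poses are not given: they have to be found in the camera images.
- case: Open-topped aluminium case, fixed to the bench, 110 (x) x 130 (y) x 60 mm high, walls 4 mm. Origin: centre of its underside; z up. Hinge line on its +x side, parallel to y, at x = +70, z = 63 mm, with three fixed barrels (18 mm outside, bore 10 mm): y = +29 to +95 (the end barrel, standing 30 mm out past the +y side), -18 to +2 and -65 to -45 mm. The lid's barrels go in the gaps.
- case_bore (a point): Centre of the outer (+y) mouth of the end barrel, where the pin enters; at (70, 95, 63) mm in the case's frame, same axes as the case. The pin's head rests against this face when home.
- lid: Loose aluminium lid, plate 110 (x) x 130 (y) x 6 mm, 0.24 kg (varies). Origin: centre of the plate's underside; z up. Closed, its frame is the case's frame shifted 60 mm up. Four round-ended corner feet 9 mm long drop inside the case walls with about 1.5 mm play. It starts lying on these feet on the bench, origin 9 mm high.
- lid_hinge (a point): Middle of the lid's hinge line, at (70, 0, 3) mm in the lid's frame, same axes. Two barrels on this line (18 mm outside, bore 10 mm), at y = +4.5 to +26.5 and -42.5 to -20.5 mm, with about 2.5 mm of play beside the case's barrels.
- lid_pivot (a point): Middle of the bail's pivot line on the lid, at (8.4, 0, 21) mm in the lid's frame, parallel to the lid's y axis, over the lid's centre of mass. Same axes as the lid.
- bail_grip (a point): Centre of the bail's black sleeve (a bar 10 mm thick, 50 mm long, parallel to the lid's y axis), 42 mm from the pivot line; the sleeve turns freely on the wire, so a pinch does not stop the bail from swinging. Folded (joint 0) it lies on the -x side of the pivot with its centre 15 mm above the plate's top, so fingers can go down either side of it; upright it is straight above the pivot.
- lid_bail (a joint): Angle of the bail, rad: 0 folded flat (bar towards the lid's -x), 1.57 upright, stop at 1.75. It swings freely: let go below upright it falls back, let go past upright it rests against its stop; lifted by the sleeve, the lid swings a little and then hangs about level. Starts at 0
- pin: Loose steel hinge pin, 60 g: shank 8 mm thick, 157 mm long with a round nose, and a round head 22 mm across, 8 mm thick. Origin: on its axis, at the shoulder between shank and head; the shank runs to its -y, the head is at y = 0 to +8 mm. Starts with the nose in the case's end barrel only, its shoulder 94 to 104 mm short of home and its head sagging a few mm. It slides easily but may catch lightly on the edge of a barrel; pushing again frees it.
- pin_tip (a point): Nose end of the pin, 157 mm from the shoulder; when home it is at y = -62 mm in the case's frame.
- bottle: Small clear bottle with an orange screw cap, 46 mm across (cap 40 mm), 97 mm high, standing 2 to 20 mm behind the pin's head. Origin: centre of its base; z up. Grasp by the cap.
- vial: Bystander: open glass vial, 28 mm across, 54 mm high, in front of the case. Origin: centre of its base.
- tub: Bystander: white screw tub, 62 mm across, 88 mm high, behind the case. Origin: centre of its base.
- tube: Bystander: capped centrifuge tube standing upright, 35 mm across, 111 mm high, behind the hinge line. Origin: centre of its base.
- bench_timer: Bystander: white bench timer, 62 x 62 x 21 mm, lying flat. Origin: centre of its underside.
- cap: Bystander: orange screw cap, 31 mm across, 14 mm high. Origin: centre of its underside.
- ratchet: Bystander: small ratchet with a black grip, 155 mm long, lying flat. Origin: its middle, on the bench.

How it is judged:
By the outcome, as a careful person would: the job done as asked, in the order asked, and still so for the second after the job is handed in, with the robot touching nothing.
It also fails if it takes over 72 s, if anything falls off the work surface, if the arm or the gripper's body presses on something with over 40 N, if the wrist force passes 120 N, or if a joint passes its speed limit or range.

### The arm

A 6-joint arm with a two-finger parallel gripper is mounted at the origin on a cart in front of the work surface, level with it; the furniture and walls round the work are solid. World frame = base frame: x ahead of the robot, y to its left, z up, the work surface at z = 0. Lengths are in m, angles in rad, forces in N, time in s.
With the tool pointing down it reaches from about 0.35 to 0.975 m from the base axis. Payload 4.9 kg.
Tool frame: the origin (TCP) lies at the very end of the fingers, on their centre line; the grasp point (between the pads) lies 19 mm behind it (ctrl.grip_point_offset is the distance from the TCP to the grasp point, in m); z points along the fingers, y is the line along which they close (so a half turn about z gives the same grasp; the last joint's range is limited). The gripper opens to 85 mm and grips with 20 to 120 N. Pads are 22 mm wide; open, the fingers measure 114 mm over their backs; the gripper's body (76 mm by 85 mm) begins 54 mm behind the grasp point. The pads swing forward as they close: fully open they stand 13 mm farther back than shut.
Start: joints at [1.026, 0.053, 1.613, -0, 1.476, -0.119], TCP at [0.258, 0.569, 0.197] pointing down, gripper open.
Joint ranges: [-3.01, 3.01], [-1.01, 2.22], [0.06, 2.58], [-1.02, 4.17], [0.09, 2.62], [-3.14, 3.14]. Speed limits (rad/s): [2.57, 2.57, 3.14, 3.14, 3.14, 3.14].

### API

Orientations are given as a rotation vector (axis times angle).
In Python, from station import ctrl gives the robot as it stands.
- The arm moves only by the tool send_rows, never from a script. Its argument "rows" is a list of rows, each a list of 3 entries, a list of its own where there are three numbers: the finger opening in cm, from 0 to 8.54, then the shift along the tool's x, y, z in cm, then the turn about the tool's z in degrees. A call has 1 to 10 rows; each row shifts and turns the commanded pose from where the row before left it, along the tool's axes as they then stand; what a row does not reach is not made up. A row lasts 1/8 s, in which the tool goes at most 62.5 mm and 10.7 degrees, less where a joint would pass 70% of its speed; a pose out of reach is approached as far as the arm can. A call with a gripper value outside its range is refused whole. The fingers move at their own pace and stop on an object; "newtons" is the grip in N (left out, the last holds). Time passes only in rows, so rows that do not move let the fingers close. It gives the time, the measured TCP pose, the force, the opening and the grip force at its end, in the units of the state.
- ctrl.get_obs(): the state, without advancing time (a new reading comes with each control period).
- ctrl.get_image(name): name is "scene" or "top"; returns a dict with "frame" (400x640x3 uint8, red, green, blue), "range_z" (400x640 float32, m along the optical axis (not along the pixel's ray), 0 where there is no reading), "fx", "fy", "cx", "cy" (pixels), "k1" (the pictures are not rectified: a ray, as slopes to the right and down, at radius r is drawn at 1 + k1 r^2 times it, then the intrinsics apply), "cam_to_world" (4x4, takes a point from camera to world coordinates). Camera axes: x right, y down, z forward; pixel columns grow to the right and rows downward; lengths in m; the calibration is good to about 2 mm. A picture is of the moment at which its call begins.
- ctrl.finish_job(): hands the job in; it is judged then, once.
The state is a dict: "t": time; "q": joint angles; "dq": joint speeds; "effort": joint torques, N m; "tool_pos": TCP position; "tool_rot": TCP orientation; "contact_force": force on the tool from outside, world axes, zero at the start; "wrist_torque": the same for the moment, N m; "opening": finger opening in m; "grip_force": force on a finger pad.
Only numpy, scipy, OpenCV 4.12 (cv2) and the standard library are available. Lean on these libraries where they do the work, as an engineer would, in place of code of your own. Each camera call takes 0.05 s, during which the arm holds its last target. There are 200 camera calls.

## Working session

There is one attempt and no reset: what is moved stays moved. The work goes in short steps, Python scripts to look and compute and a tool call to move; the robot and the scene stay as the last step left them, time stands still between calls to the robot, and variables do not carry over. Pictures are saved under pics/ and viewed, at most 10 in all, crops included, and the job is handed in when it is done.

Besides the shell and the picture viewer there is one more tool, called by a JSON object that holds its "op" and its "data". send_rows: Moves the arm, as the interface text tells. Its arguments: {"type":"object","properties":{"rows":{"type":"array","items":{"type":"array"}},"newtons":{"type":"number"}},"required":["rows"]}

```bash
ls; mkdir -p pics; cat > h.py <<'E'
import numpy as np, cv2
from station import ctrl
def shot(n,save=None):
    im=ctrl.get_image(n)
    if save: cv2.imwrite('pics/'+save,cv2.cvtColor(im['frame'],cv2.COLOR_RGB2BGR))
    return im
def slopes(im,uv):
    uv=np.atleast_2d(np.float64(uv)); d=(uv-[im['cx'],im['cy']])/[im['fx'],im['fy']]
    s=d.copy()
    for _ in range(20): s=d/(1+im['k1']*(s**2).sum(1,keepdims=True))
    return s
def plane(im,uv,z):
    T=im['cam_to_world']; s=slopes(im,uv); r=np.c_[s,np.ones(len(s))]@T[:3,:3].T
    return T[:3,3]+r*((z-T[2,3])/r[:,2])[:,None]
def cloud(im):
    H,W=im['range_z'].shape; u,v=np.meshgrid(np.arange(W),np.arange(H))
    s=slopes(im,np.c_[u.ravel(),v.ravel()]); z=im['range_z'].ravel()[:,None]
    p=np.c_[s*z,z]@im['cam_to_world'][:3,:3].T+im['cam_to_world'][:3,3]
    p[z[:,0]==0]=np.nan
    return p.reshape(H,W,3)
E
python3 - <<'E'
from h import *
for n in('scene','top'):
    im=shot(n,n+'0.png'); print(n,im['fx'],im['cx'],im['cy'],im['k1'],im['cam_to_world'].round(3).tolist())
o=ctrl.get_obs(); print(o)
E
```

```text
pics
scene 502.9181960021691 322.0885502712528 190.6426691254119 -0.006340375675774653 [[0.592, -0.54, 0.598, -0.478], [-0.806, -0.407, 0.43, -0.69], [0.011, -0.736, -0.677, 1.224], [0.0, 0.0, 0.0, 1.0]]
top 427.3102282659763 317.4604122706623 193.46174795939825 0.030430202217653655 [[-0.027, -0.989, 0.146, 0.358], [-0.999, 0.023, -0.026, 0.054], [0.022, -0.147, -0.989, 1.14], [0.0, 0.0, 0.0, 1.0]]
{'t': 0.1, 'q': array([ 1.02599733e+00,  5.33047114e-02,  1.61411683e+00,  1.07764352e-06,
        1.47604020e+00, -1.18992652e-01]), 'dq': array([ 0.00178719, -0.00121596, -0.00262919, -0.00186659,  0.00090035,
       -0.00042063]), 'effort': array([ 1.66252144e-04, -3.94901240e+01, -3.71362817e+01, -1.31916095e-04,
        3.95596187e-03,  4.68954241e-06]), 'tool_pos': array([0.25783067, 0.56865876, 0.19610125]), 'tool_rot': array([-6.63684532e-01, -3.07006303e+00,  2.77464602e-03]), 'contact_force': array([ 0.56747504,  0.74353367, -0.05696498]), 'wrist_torque': array([-0.00454155, -0.07348536,  0.0011413 ]), 'grip_force': 0.0, 'opening': 0.08556171676109736}
```

View pics/scene0.png

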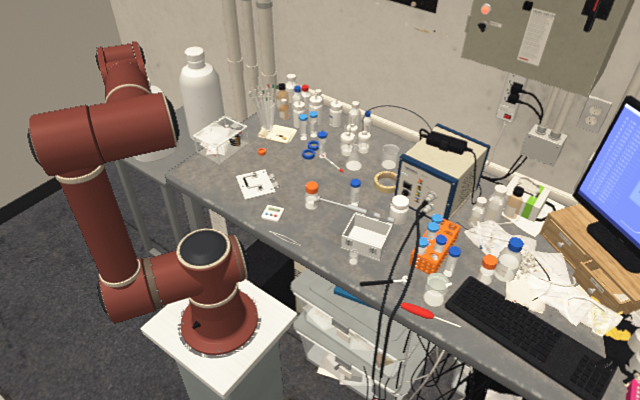

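View pics/top0.png

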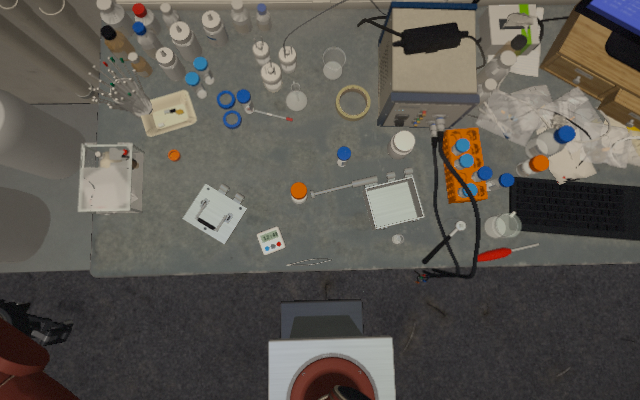

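Scene shows the lid left (256,183), case (367,235), bottle with orange cap (312,187). Top view: lid (215,213), case (395,203), pin (312–365, 190–182), bottle cap (298,190). Next I'll take an enlarged view and depth.

```bash
python3 - <<'E'
from h import *
im=shot('top'); f=cv2.cvtColor(im['frame'],cv2.COLOR_RGB2BGR)
a=cv2.resize(f[125:245,175:255],None,fx=5,fy=5,interpolation=cv2.INTER_CUBIC)
b=cv2.resize(f[145:245,285:435],None,fx=5,fy=5,interpolation=cv2.INTER_CUBIC)
cv2.imwrite('pics/lid1.png',a[200:]); cv2.imwrite('pics/case1.png',b)
P=cloud(im)
np.set_printoptions(precision=3,suppress=True,linewidth=200)
# depth-based: lid region, case region
for nm,(r0,r1,c0,c1),(zl,zh) in [('lidplate',(170,250,175,260),(.009,.024)),('case rim',(165,240,350,435),(.05,.07))]:
    Q=P[r0:r1,c0:c1]; m=((Q[...,2]>zl)&(Q[...,2]<zh)).astype(np.uint8)
    n,l,s,c=cv2.connectedComponentsWithStats(m); k=1+np.argmax(s[1:,4]); ys,xs=np.where(l==k)
    w=Q[ys,xs]; r=cv2.minAreaRect((w[:,:2]*1000).astype(np.float32)); print(nm,s[k],r,np.median(w[:,2]))
hsv=cv2.cvtColor(im['frame'],cv2.COLOR_RGB2HSV)
m=cv2.inRange(hsv,(5,150,120),(20,255,255)); n,l,s,c=cv2.connectedComponentsWithStats(m)
for k in range(1,n):
    if s[k,4]>20: print('orange',s[k],c[k],plane(im,c[k],.097)[0],P[int(c[k][1]),int(c[k][0])])
for uv in [(344,153),(402,142),(397,239),(270,240),(174,155)]: print(uv,P[uv[1],uv[0]])
E
```

```text
lidplate [   8   14   64   60 2013] ((488.6933288574219, 289.39923095703125), (129.98765563964844, 133.66748046875), 57.38252258300781) 0.015761281465672017
case rim [  0   3  75  62 574] ((497.4107666015625, -151.1749725341797), (136.5503387451172, 165.03199768066406), 13.082818984985352) 0.059545762277452674
orange [ 443  128   45   73 1249] [467.158 156.548] [ 0.598 -0.351  0.097] [ 0.596 -0.346  0.111]
orange [168 150  12  11 104] [173.327 154.779] [0.618 0.381 0.097] [0.643 0.411 0.005]
orange [532 155  17  16 216] [540.264 162.523] [ 0.578 -0.533  0.097] [ 0.579 -0.532  0.098]
orange [445 173  25  30 273] [455.011 189.26 ] [ 0.515 -0.315  0.097] [ 0.522 -0.328  0.06 ]
orange [291 182  16  18 216] [298.444 190.139] [0.522 0.074 0.097] [0.522 0.075 0.098]
(344, 153) [ 0.61  -0.041  0.111]
(402, 142) [ 0.641 -0.192  0.088]
(397, 239) [ 0.399 -0.183  0.005]
(270, 240) [0.405 0.152 0.02 ]
(174, 155) [0.64  0.408 0.006]
```

View pics/lid1.png

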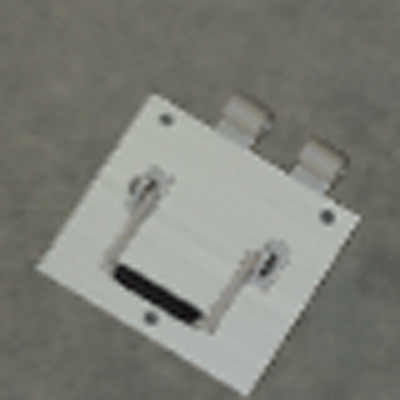

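View pics/case1.png

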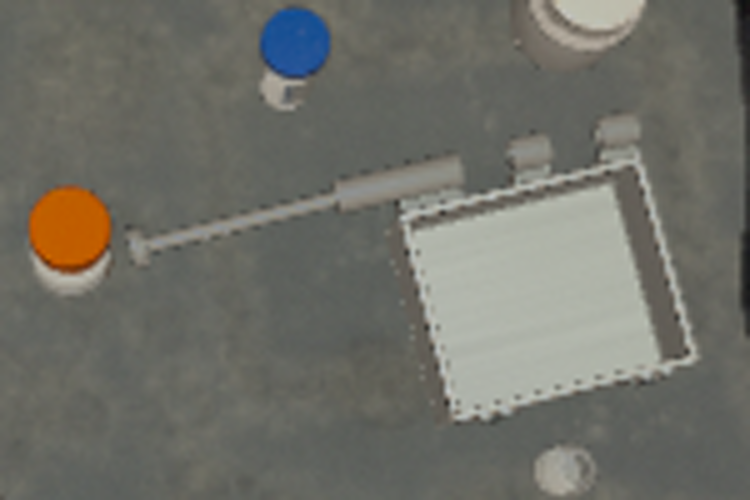

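Lid crop shows the plate corners (153,95),(360,215),(248,397),(37,267), barrels on the upper right and the bail folded to the lower left. Case crop shows the rim corners (402,212),(636,160),(697,358),(455,420), pin head at (138,246), barrel mouth at (338,193) and bottle cap at (70,228).

```bash
cat >> h.py <<'E'
def fit(A,B):  # 2D rigid A->B
    a,b=np.array(A,float),np.array(B,float); ca,cb=a.mean(0),b.mean(0)
    h=((a-ca)[:,0]+1j*(a-ca)[:,1]).conj()@((b-cb)[:,0]+1j*(b-cb)[:,1]); th=np.angle(h)
    R=np.array([[np.cos(th),-np.sin(th)],[np.sin(th),np.cos(th)]]); t=cb-R@ca
    return th,t,R,np.linalg.norm(b-(a@R.T+t),axis=1)
E
python3 - <<'E'
from h import *
np.set_printoptions(precision=4,suppress=True,linewidth=200)
im=shot('top')
pl=lambda pts,o,z: plane(im,(np.array(pts)+.5)/5-.5+o,z)
A=[[.055,.065],[.055,-.065],[-.055,-.065],[-.055,.065]]
L=pl([(153,95),(360,215),(248,397),(37,267)],[175,165],.015)
C=pl([(402,212),(636,160),(697,358),(455,420)],[285,145],.06)
for n,X in(('lid',L),('case',C)):
    th,t,R,e=fit(A,X[:,:2]); print(n,np.degrees(th),t,e)
    if n=='lid': print('piv',R@[.0084,0]+t,'grip folded',R@[.0084-.042,0]+t)
    else: print('bore',R@[.07,.095]+t,'expected head',R@[.07,.095+.1]+t)
print('head,mouth,barrels',pl([(138,246),(338,193)],[285,145],.06))
print('bail ends',pl([(118,272),(200,315)],[175,165],.036))
o=ctrl.get_obs(); from scipy.spatial.transform import Rotation as Ro
print(Ro.from_rotvec(o['tool_rot']).as_matrix())
E
```

```text
lid -32.25876395513802 [0.479  0.2965] [0.002  0.001  0.0001 0.0012]
piv [0.4861 0.292 ] grip folded [0.4506 0.3144]
case 12.333885786404506 [ 0.4918 -0.1693] [0.0025 0.0038 0.0018 0.0014]
bore [ 0.5399 -0.0616] expected head [0.5185 0.0361]
head,mouth,barrels [[ 0.5177  0.0395  0.06  ]
 [ 0.5428 -0.064   0.06  ]]
bail ends [[0.4627 0.3334 0.036 ]
 [0.4395 0.2914 0.036 ]]
[[-0.9107  0.4131 -0.0007]
 [ 0.4131  0.9107 -0.0011]
 [ 0.0002 -0.0013 -1.    ]]
```

```bash
cat >> h.py <<'E'
import json
from scipy.spatial.transform import Rotation as Ro
LID=dict(th=-32.26,t=np.array([.479,.2965])); CASE=dict(th=12.33,t=np.array([.4918,-.1693]))
def W(f,x,y,z=0):
    a=np.radians(f['th']); return np.r_[f['t']+[x*np.cos(a)-y*np.sin(a),x*np.sin(a)+y*np.cos(a)],z]
def pose():
    o=ctrl.get_obs(); R=Ro.from_rotvec(o['tool_rot']).as_matrix()
    return o['tool_pos'],np.degrees(np.arctan2(R[1,1],R[0,1]))
def rows(legs,op):
    """legs: (world xyz, yaw of tool y deg, n rows); prints rows in tool axes, tool down"""
    p,ya=pose(); print('at',p.round(4),round(ya,2)); out=[]
    for q,yb,n in legs:
        q=np.array(q,float); s=p;y0=ya
        for i in range(n):
            a=np.radians(ya); X=np.array([-np.sin(a)*-1,-np.cos(a),0])*-1; Y=np.array([np.cos(a),np.sin(a),0])
            d=s+(q-s)*(i+1)/n-p; p=p+d; dy=(yb-y0)/n; ya=ya+dy
            out.append([op,[round(100*float(X@d),2),round(100*float(Y@d),2),round(-100*float(d[2]),2)],round(-dy,2)])
    print(json.dumps(out))
E
python3 - <<'E'
from h import *
g=W(LID,.0084-.042,0,.10); print(g)
rows([(g,-32.3,10)],8.5)
E
```

```text
[0.45058667 0.31443441 0.1       ]
at [0.2579 0.5688 0.1964] 65.6
[[8.5, [-2.81, -1.52, 0.96], 9.79], [8.5, [-3.02, -1.02, 0.96], 9.79], [8.5, [-3.15, -0.49, 0.96], 9.79], [8.5, [-3.19, 0.05, 0.96], 9.79], [8.5, [-3.14, 0.59, 0.96], 9.79], [8.5, [-2.99, 1.12, 0.96], 9.79], [8.5, [-2.76, 1.61, 0.96], 9.79], [8.5, [-2.44, 2.05, 0.96], 9.79], [8.5, [-2.06, 2.44, 0.96], 9.79], [8.5, [-1.61, 2.75, 0.96], 9.79]]
```

{"op": "send_rows", "data": {"rows": [[3.5,[-2.81,-1.52,0.96],9.79],[3.5,[-3.02,-1.02,0.96],9.79],[3.5,[-3.15,-0.49,0.96],9.79],[3.5,[-3.19,0.05,0.96],9.79],[3.5,[-3.14,0.59,0.96],9.79],[3.5,[-2.99,1.12,0.96],9.79],[3.5,[-2.76,1.61,0.96],9.79],[3.5,[-2.44,2.05,0.96],9.79],[3.5,[-2.06,2.44,0.96],9.79],[3.5,[-1.61,2.75,0.96],9.79]], "newtons": 40}}

```text
t: 1.45
tool_pos: [0.4512, 0.3139, 0.1007]
tool_rot: [-2.756, -1.508, 0.0]
contact_force: [0.7, 0.2, -0.3]
opening: 0.035
grip_force: 0.0
```

{"op": "send_rows", "data": {"rows": [[3.5,[0,0,2.5],0],[3.5,[0,0,2.5],0],[3.5,[0,0,0],0]]}}

```text
t: 1.82
tool_pos: [0.4488, 0.3136, 0.0486]
tool_rot: [-2.752, -1.516, 0.009]
contact_force: [-0.1, 0.2, 0.4]
opening: 0.0354
grip_force: 0.0
```

```bash
python3 - <<'E'
from h import *
print(pose())
im=shot('scene'); f=cv2.cvtColor(im['frame'],cv2.COLOR_RGB2BGR)
i2=shot('top'); f2=cv2.cvtColor(i2['frame'],cv2.COLOR_RGB2BGR)
a=cv2.resize(f[120:230,200:300],(400,440),interpolation=cv2.INTER_CUBIC)
b=cv2.resize(f2[160:260,175:275],(400,440)[:1]*1+(440,),interpolation=cv2.INTER_CUBIC)
cv2.imwrite('pics/near.png',np.hstack([a,b]))
E
```

```text
(array([0.4488277 , 0.31364271, 0.04863819]), np.float64(-32.3088392049541))
```

View pics/near.png

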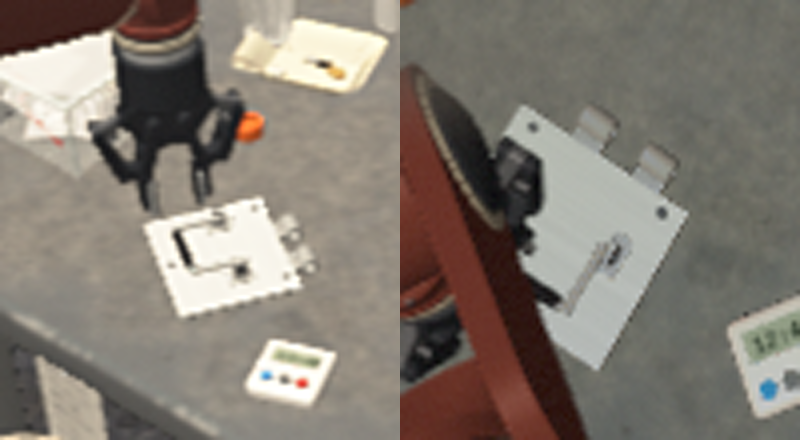

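The scene half shows the open fingers at crop (150,210) and (205,205), and the sleeve at (182,248). I'll check the offset by ray.

```bash
cat >> h.py <<'E'
def proj(im,p):
    T=np.linalg.inv(im['cam_to_world']); c=T[:3,:3]@np.array(p)+T[:3,3]; s=c[:2]/c[2]; s=s*(1+im['k1']*(s@s))
    return s*im['fx']+[im['cx'],im['cy']]
E
python3 - <<'E'
from h import *
im=shot('scene'); p,y=pose()
print('tcp px crop',(proj(im,p)-[200,120])*4,'sleeve model',(proj(im,W(LID,.0084-.042,0,.03))-[200,120])*4)
g=im['frame'].max(2); m=np.zeros_like(g); m[175:190,240:252]=(g[175:190,240:252]<70)*255
n,l,s,c=cv2.connectedComponentsWithStats(m); k=1+np.argmax(s[1:,4]); print(s[k],plane(im,c[k],.03))
print((proj(im,W(LID,-.055,.065,.015))-[200,120])*4,(proj(im,W(LID,-.055,-.065,.015))-[200,120])*4,(proj(im,W(LID,.055,.065,.015))-[200,120])*4)
E
```

```text
tcp px crop [180.66869864 227.34765692] sleeve model [183.01091248 247.15098397]
[244 178   4   8  10] [[0.44975041 0.31632794 0.03      ]]
[143.24414361 220.85910006] [180.23062756 312.04534047] [258.74605116 193.53038936]
```

```bash
python3 - <<'E'
from h import *
rows([((.4503,.3152,.0195),-32.3,3)],3.5)
E
```

```text
at [0.4515 0.3153 0.0524] -32.29
[[3.5, [-0.02, -0.03, 1.1], 0.0], [3.5, [-0.02, -0.03, 1.1], 0.0], [3.5, [-0.02, -0.03, 1.1], 0.0]]
```

{"op": "send_rows", "data": {"rows": [[3.5,[-0.02,0,1.1],0.0],[3.5,[-0.02,0,1.0],0.0],[3.5,[-0.02,0,1.0],0.0],[3.5,[0,0,0],0],[3.5,[0,0,0],0],[0,[0,0,0],0],[0,[0,0,0],0],[0,[0,0,0],0],[0,[0,0,0],0],[0,[0,0,0],0]], "newtons": 40}}

```text
t: 3.22
tool_pos: [0.4505, 0.3143, 0.0202]
tool_rot: [-2.752, -1.516, 0.0]
contact_force: [0.7, -0.6, 0.3]
opening: -0.0001
grip_force: 0.0
```

```bash
python3 - <<'E'
from h import *
print(pose())
im=shot('scene'); f=cv2.cvtColor(im['frame'],cv2.COLOR_RGB2BGR)
a=cv2.resize(f[140:210,215:295],(640,560),interpolation=cv2.INTER_CUBIC)
cv2.imwrite('pics/near2.png',a)
print((proj(im,pose()[0])-[215,140])*8)
E
```

```text
(array([0.45048484, 0.31429053, 0.02019434]), np.float64(-32.298225168143894))
[248.13169418 350.92742961]
```

View pics/near2.png

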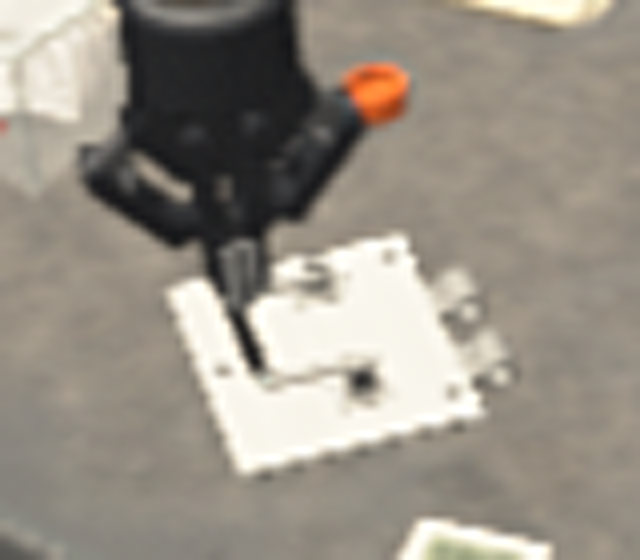

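Fingertips end at about crop (237,305), while the TCP projects to (248,351); the sleeve spans (235,305)–(265,370). I'll check the tip with depth.

```bash
python3 - <<'E'
from h import *
np.set_printoptions(precision=3,suppress=True,linewidth=200)
im=shot('scene'); P=cloud(im)
for v in range(168,190,1):
    print(v,[ (u,int(im['frame'][v,u].max()),P[v,u].round(3).tolist()) for u in (244,245,247)])
E
```

```text
168 [(244, 41, [0.456, 0.321, 0.087]), (245, 35, [0.448, 0.307, 0.1]), (247, 31, [0.45, 0.3, 0.102])]
169 [(244, 51, [0.438, 0.302, 0.104]), (245, 51, [0.448, 0.308, 0.095]), (247, 39, [0.449, 0.299, 0.099])]
170 [(244, 111, [0.446, 0.311, 0.09]), (245, 126, [0.446, 0.306, 0.092]), (247, 65, [0.454, 0.305, 0.088])]
171 [(244, 106, [0.44, 0.306, 0.092]), (245, 98, [0.447, 0.307, 0.087]), (247, 66, [0.454, 0.305, 0.083])]
172 [(244, 100, [0.441, 0.306, 0.087]), (245, 84, [0.445, 0.307, 0.083]), (247, 61, [0.451, 0.302, 0.082])]
173 [(244, 102, [0.437, 0.303, 0.087]), (245, 88, [0.442, 0.303, 0.083]), (247, 66, [0.451, 0.303, 0.076])]
174 [(244, 107, [0.442, 0.309, 0.075]), (245, 87, [0.443, 0.306, 0.076]), (247, 73, [0.452, 0.304, 0.071])]
175 [(244, 107, [0.441, 0.309, 0.071]), (245, 76, [0.438, 0.3, 0.078]), (247, 76, [0.453, 0.306, 0.065])]
176 [(244, 107, [0.441, 0.309, 0.067]), (245, 74, [0.439, 0.302, 0.072]), (247, 114, [0.446, 0.3, 0.068])]
177 [(244, 111, [0.441, 0.31, 0.061]), (245, 83, [0.442, 0.306, 0.064]), (247, 211, [0.449, 0.303, 0.059])]
178 [(244, 84, [0.434, 0.303, 0
[... 570 characters left out ...]
 0.03]), (247, 131, [0.446, 0.304, 0.033])]
184 [(244, 247, [0.448, 0.323, 0.017]), (245, 135, [0.452, 0.321, 0.015]), (247, 101, [0.439, 0.297, 0.037])]
185 [(244, 255, [0.448, 0.323, 0.011]), (245, 226, [0.446, 0.316, 0.017]), (247, 64, [0.434, 0.292, 0.039])]
186 [(244, 247, [0.439, 0.314, 0.018]), (245, 242, [0.445, 0.315, 0.013]), (247, 120, [0.434, 0.292, 0.034])]
187 [(244, 252, [0.438, 0.313, 0.014]), (245, 255, [0.436, 0.306, 0.02]), (247, 190, [0.434, 0.293, 0.029])]
188 [(244, 250, [0.433, 0.308, 0.017]), (245, 252, [0.434, 0.305, 0.017]), (247, 236, [0.438, 0.298, 0.018])]
189 [(244, 249, [0.43, 0.305, 0.015]), (245, 250, [0.432, 0.303, 0.015]), (247, 251, [0.436, 0.297, 0.016])]
```

{"op": "send_rows", "data": {"rows": [[3.5,[0,0,0],0],[3.5,[0,0,0],0],[3.5,[0,0,0],0],[3.5,[0,0,0],0],[3.5,[0,0,0.2],0],[3.5,[0,0,0.2],0],[3.5,[0,0,0.1],0],[3.5,[0,0,0],0]]}}

```text
t: 4.32
tool_pos: [0.4504, 0.3142, 0.015]
tool_rot: [2.752, 1.516, -0.001]
contact_force: [-0.0, 0.1, -0.9]
opening: 0.0349
grip_force: 0.0
```

```bash
python3 - <<'E'
from h import *
np.set_printoptions(precision=3,suppress=True,linewidth=200)
print(ctrl.grip_point_offset, ctrl.get_obs()['tool_pos'],ctrl.get_obs()['contact_force'])
im=shot('scene'); P=cloud(im)
Q=P[150:200,225:265]; near=np.hypot(Q[...,0]-.4505,Q[...,1]-.3143)<.06
g=im['frame'].max(2)[150:200,225:265]
print([(round(lo,3),int((near&(Q[...,2]>lo)&(Q[...,2]<lo+.01)&(g<140)).sum())) for lo in np.arange(.01,.14,.01)])
f=cv2.cvtColor(im['frame'],cv2.COLOR_RGB2BGR)
cv2.imwrite('pics/near3.png',cv2.resize(f[140:210,215:295],(640,560),interpolation=cv2.INTER_CUBIC))
E
```

```text
0.0187 [0.45  0.314 0.015] [-0.046  0.101 -0.901]
[(np.float64(0.01), 2), (np.float64(0.02), 6), (np.float64(0.03), 20), (np.float64(0.04), 1), (np.float64(0.05), 8), (np.float64(0.06), 15), (np.float64(0.07), 17), (np.float64(0.08), 26), (np.float64(0.09), 22), (np.float64(0.1), 61), (np.float64(0.11), 45), (np.float64(0.12), 54), (np.float64(0.13), 55)]
```

View pics/near3.png

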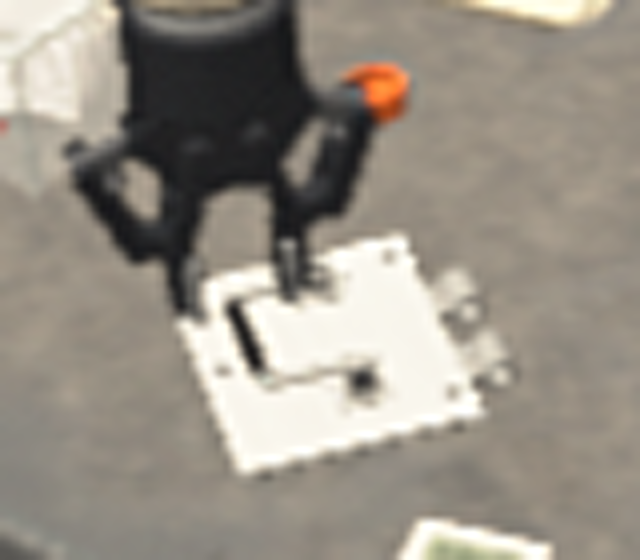

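Open fingertips at crop (190,312) and (292,290), on either side of but above/behind the sleeve (248,337). I'll cross-check with the top view depth.

```bash
python3 - <<'E'
from h import *
np.set_printoptions(precision=3,suppress=True,linewidth=220)
im=shot('top'); P=cloud(im); p,y=pose(); R=Ro.from_rotvec(ctrl.get_obs()['tool_rot']).as_matrix()
print(p,R)
print('tip px model',proj(im,p+R[:,1]*.0175),proj(im,p+R[:,1]*.03), 'far',proj(im,p-R[:,1]*.0175))
d=(P-p)@R  # tool coords
g=im['frame'].max(2)
for v in range(205,236,1):
    print(v,' '.join(f"{g[v,u]:3d}/{1000*P[v,u,2]:3.0f}" for u in range(202,224)))
sc=shot('scene')
for uv in [(190,312),(292,290)]:
    q=np.array(uv)/8+[215,140]
    for z in(.02,.045): print(uv,z,plane(sc,q,z)[0],(plane(sc,q,z)[0]-p)@R)
E
```

```text
[0.451 0.314 0.015] [[ 0.534  0.845  0.   ]
 [ 0.845 -0.534 -0.   ]
 [-0.     0.    -1.   ]]
tip px model [211.216 218.415] [213.828 214.333] far [203.851 229.917]
205  21/341  20/335  24/331  36/161  55/103  43/107  36/124  39/126  43/141  29/134  17/126  44/118 124/110 186/ 15 185/ 18 185/ 15 187/ 14 186/ 14 187/  8 184/ 13 185/ 15 186/ 14
206  16/340  23/336  19/333  23/167  39/104  52/107  57/107  38/106  29/125  28/128  20/121  33/109 117/103 185/ 13 186/ 15 186/ 16 185/nan 185/ 19 186/ 16 187/ 16 186/ 11 185/ 14
207  19/344  21/336  20/328  27/164  39/108  49/107  49/107  50/105  33/119  24/123  21/114  40/105 118/ 98 184/ 13 184/ 17 185/ 15 186/ 15 186/ 16 184/ 15 185/ 17 186/ 16 186/ 15
208  24/338  16/336  20/331  28/160  44/105  51/109  49/106  46/106  35/112  28/119  27/108  86/104 163/ 12 186/ 16 185/ 15 184/ 18 184/ 15 185/ 13 186/ 14 185/ 14 185/ 18 185/ 15
209  27/340  20/335  27/330  36/156  48/103  51/105  46/105  39/104  34/105  30/112  46/106 123/ 99 187/ 16 186/ 18 185/ 11 186/ 15 184/ 17 184/ 16 183/ 13 186/ 16 186/ 14 185/ 16
210  51/339  38/329  50/325  54/304 
[... 4181 characters left out ...]
46/353  43/347  46/335 113/326 183/ 17 184/ 18 185/ 15 185/ 17 186/ 15 187/ 16 187/ 15 185/ 12 184/ 15
234 106/407 107/409  96/411  53/406  44/401  44/393  47/388  44/377  44/367  48/359  47/352  46/342  78/329 144/ 15 184/ 15 184/ 13 184/ 16 186/ 16 186/ 12 187/ 14 187/ 17 187/ 15
235 105/408 105/413 102/411  82/410  44/405  44/399  46/391  46/381  46/371  47/364  46/354  45/345  76/336 142/324 184/ 16 185/nan 184/ 17 184/ 17 184/ 15 185/ 13 185/ 18 187/ 16
(190, 312) 0.02 [0.454 0.353 0.02 ] [ 0.035 -0.018 -0.005]
(190, 312) 0.045 [0.435 0.332 0.045] [ 0.006 -0.022 -0.03 ]
(292, 290) 0.02 [0.493 0.327 0.02 ] [ 0.034  0.03  -0.005]
(292, 290) 0.045 [0.473 0.306 0.045] [ 0.005  0.024 -0.03 ]
```

Both cameras agree that the fingertips are ~25–30 mm higher than the reported TCP. I'll descend gently, watching the force.

{"op": "send_rows", "data": {"rows": [[3.5,[0,0,0.3],0],[3.5,[0,0,0.3],0],[3.5,[0,0,0.3],0],[3.5,[0,0,0.3],0],[3.5,[0,0,0],0]]}}

```text
t: 5.1
tool_pos: [0.4502, 0.3142, 0.0028]
tool_rot: [-2.752, -1.516, 0.001]
contact_force: [-0.0, 0.1, 0.1]
opening: 0.035
grip_force: 0.0
```

{"op": "send_rows", "data": {"rows": [[3.5,[0,0,0.2],0],[3.5,[0,0,0.2],0],[3.5,[0,0,0.2],0],[3.5,[0,0,0.2],0],[3.5,[0,0,0],0]]}}

```text
t: 5.72
tool_pos: [0.4503, 0.3142, -0.0051]
tool_rot: [-2.752, -1.516, 0.001]
contact_force: [0.8, 0.2, -0.4]
opening: 0.0349
grip_force: 0.0
```

{"op": "send_rows", "data": {"rows": [[0,[0,0,0],0],[0,[0,0,0],0],[0,[0,0,0],0],[0,[0,0,0],0],[0,[0,0,0],0]], "newtons": 40}}

```text
t: 6.35
tool_pos: [0.4506, 0.3144, -0.0046]
tool_rot: [-2.752, -1.516, -0.0]
contact_force: [-1.4, 0.4, 1.4]
opening: 0.0074
grip_force: 39.1
```

{"op": "send_rows", "data": {"rows": [[3.5,[0,0,0],0],[3.5,[0,0,0],0],[3.5,[0,0,0],0],[3.5,[0,0,0.2],0],[3.5,[0,0,0.2],0],[3.5,[0,0,0.2],0],[3.5,[0,0,0],0]]}}

```text
t: 7.22
tool_pos: [0.4503, 0.3142, -0.0111]
tool_rot: [-2.752, -1.516, 0.001]
contact_force: [0.3, 0.3, 0.6]
opening: 0.0345
grip_force: 0.0
```

{"op": "send_rows", "data": {"rows": [[0,[0,0,0],0],[0,[0,0,0],0],[0,[0,0,0],0],[0,[0,0,0],0],[0,[0,0,0],0]]}}

```text
t: 7.85
tool_pos: [0.4505, 0.3144, -0.0107]
tool_rot: [-2.752, -1.516, -0.0]
contact_force: [-0.2, -0.6, 1.1]
opening: 0.0075
grip_force: 39.1
```

{"op": "send_rows", "data": {"rows": [[0,[0,0.06,-0.73],0],[0,[0,0.19,-0.71],0],[0,[0,0.31,-0.66],0],[0,[0,0.42,-0.6],0],[0,[0,0.52,-0.52],0],[0,[0,0.6,-0.42],0],[0,[0,0.66,-0.31],0],[0,[0,0.71,-0.19],0],[0,[0,0.73,-0.06],0],[0,[0,0,0],0]], "newtons": 60}}

```text
t: 9.1
tool_pos: [0.4868, 0.2915, 0.0313]
tool_rot: [2.752, 1.515, 0.001]
contact_force: [-1.0, -1.6, 2.5]
opening: 0.0074
grip_force: 60.1
```

{"op": "send_rows", "data": {"rows": [[0,[0,0,-0.3],0],[0,[0,0,-0.5],0],[0,[0,0,-0.7],0],[0,[0,0,-1.0],0],[0,[0,0,-1.0],0],[0,[0,0,-0.5],0],[0,[0,0,0],0]]}}

```text
t: 9.98
tool_pos: [0.4865, 0.2921, 0.072]
tool_rot: [2.752, 1.516, 0.002]
contact_force: [-0.4, 0.1, -2.6]
opening: 0.0073
grip_force: 59.4
```

```bash
cat >> h.py <<'E'
def blobs(im,z0,z1,c,r=.12):
    P=cloud(im); m=(P[...,2]>z0)&(P[...,2]<z1)&(np.hypot(P[...,0]-c[0],P[...,1]-c[1])<r); return P[m],m
E
python3 - <<'E'
from h import *
np.set_printoptions(precision=4,suppress=True,linewidth=200)
im=shot('scene','lift.png'); f=cv2.cvtColor(im['frame'],cv2.COLOR_RGB2BGR)
cv2.imwrite('pics/lift_c.png',cv2.resize(f[120:220,195:315],(720,600),interpolation=cv2.INTER_CUBIC))
print(ctrl.get_obs()['contact_force'],pose())
E
```

```text
[ 0.0391  0.1715 -2.3774] (array([0.486 , 0.2919, 0.0714]), np.float64(-32.29482965565092))
```

View pics/lift_c.png

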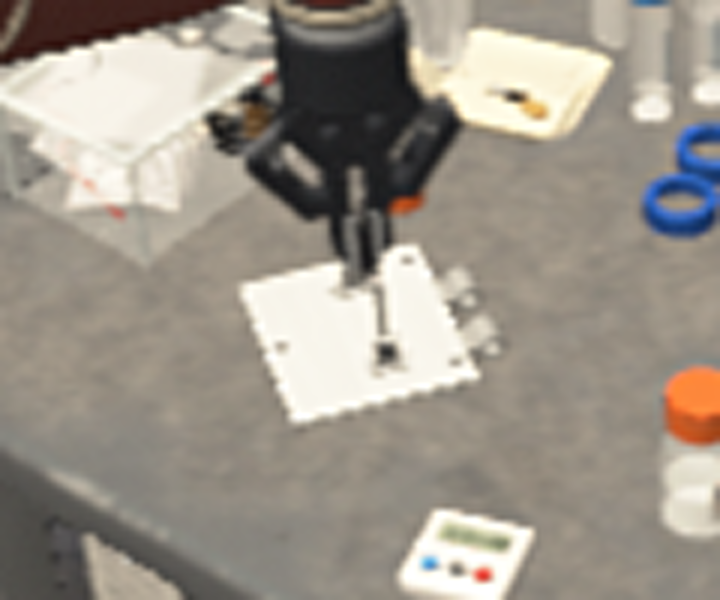

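The crop shows the bail upright in the fingers at about (365,260) and the lid hanging level and clear of the bench.

```bash
python3 - <<'E'
from h import *
c=W(CASE,.0084,0,.175); print(c)
p,y=pose()
mid=lambda s:np.r_[p[:2]+(c[:2]-p[:2])*s,.175]
rows([((p[0],p[1],.12),-32.3,3),(mid(.06),-30,3),(mid(.12),-27,2),(mid(.88),7,16),(mid(.96),10.6,2),(mid(1),12.33,2)],0)
E
```

```text
[ 0.50000624 -0.16750625  0.175     ]
at [0.486  0.2919 0.0714] -32.29
[[0, [0.0, 0.0, -1.62], 0.0], [0, [0.0, 0.0, -1.62], 0.0], [0, [0.0, 0.0, -1.62], 0.0], [0, [-0.76, 0.51, -1.83], -0.77], [0, [-0.77, 0.5, -1.83], -0.77], [0, [-0.78, 0.49, -1.83], -0.77], [0, [-1.17, 0.73, -0.0], -1.5], [0, [-1.19, 0.69, -0.0], -1.5], [0, [-1.91, 1.05, -0.0], -2.12], [0, [-1.95, 0.98, -0.0], -2.12], [0, [-1.99, 0.91, -0.0], -2.12], [0, [-2.02, 0.83, -0.0], -2.12], [0, [-2.05, 0.76, -0.0], -2.12], [0, [-2.07, 0.68, -0.0], -2.12], [0, [-2.1, 0.6, -0.0], -2.12], [0, [-2.12, 0.52, -0.0], -2.12], [0, [-2.14, 0.44, -0.0], -2.12], [0, [-2.15, 0.36, -0.0], -2.12], [0, [-2.16, 0.28, -0.0], -2.12], [0, [-2.17, 0.2, -0.0], -2.12], [0, [-2.18, 0.12, -0.0], -2.12], [0, [-2.18, 0.04, -0.0], -2.12], [0, [-2.18, -0.04, -0.0], -2.12], [0, [-2.18, -0.12, -0.0], -2.12], [0, [-1.83, -0.17, -0.0], -1.8], [0, [-1.82, -0.23, -0.0], -1.8], [0, [-0.91, -0.14, -0.0], -0.86], [0, [-0.91, -0.16, -0.0], -0.86]]
```

{"op": "send_rows", "data": {"rows": [[0,[0.0,0.0,-1.62],0.0],[0,[0.0,0.0,-1.62],0.0],[0,[0.0,0.0,-1.62],0.0],[0,[-0.76,0.51,-1.83],-0.77],[0,[-0.77,0.5,-1.83],-0.77],[0,[-0.78,0.49,-1.83],-0.77],[0,[-1.17,0.73,0],-1.5],[0,[-1.19,0.69,0],-1.5],[0,[-1.91,1.05,0],-2.12],[0,[-1.95,0.98,0],-2.12]]}}

```text
t: 11.28
tool_pos: [0.4889, 0.1921, 0.1754]
tool_rot: [2.614, 1.742, 0.0]
contact_force: [0.5, -0.3, -2.4]
opening: 0.0073
grip_force: 59.5
```

{"op": "send_rows", "data": {"rows": [[0,[-1.99,0.91,0],-2.12],[0,[-2.02,0.83,0],-2.12],[0,[-2.05,0.76,0],-2.12],[0,[-2.07,0.68,0],-2.12],[0,[-2.1,0.6,0],-2.12],[0,[-2.12,0.52,0],-2.12],[0,[-2.14,0.44,0],-2.12],[0,[-2.15,0.36,0],-2.12],[0,[-2.16,0.28,0],-2.12],[0,[-2.17,0.2,0],-2.12]]}}

```text
t: 12.52
tool_pos: [0.4951, -0.0262, 0.1755]
tool_rot: [2.25, 2.192, 0.0]
contact_force: [0.3, -0.2, -1.5]
opening: 0.0072
grip_force: 59.5
```

{"op": "send_rows", "data": {"rows": [[0,[-2.18,0.12,0],-2.12],[0,[-2.18,0.04,0],-2.12],[0,[-2.18,-0.04,0],-2.12],[0,[-2.18,-0.12,0],-2.12],[0,[-1.83,-0.17,0],-1.8],[0,[-1.82,-0.23,0],-1.8],[0,[-0.91,-0.14,0],-0.86],[0,[-0.91,-0.16,0],-0.86],[0,[0,0,0],0],[0,[0,0,0],0]]}}

```text
t: 13.78
tool_pos: [0.4994, -0.167, 0.1747]
tool_rot: [-1.971, -2.446, -0.0]
contact_force: [-0.5, 0.0, -2.2]
opening: 0.007
grip_force: 59.5
```

{"op": "send_rows", "data": {"rows": [[0,[0,0,0],0],[0,[0,0,0],0],[0,[0,0,0],0],[0,[0,0,0],0]]}}

```text
t: 14.28
tool_pos: [0.4994, -0.1673, 0.1747]
tool_rot: [1.971, 2.446, 0.0]
contact_force: [0.3, -0.1, -2.7]
opening: 0.0074
grip_force: 59.5
```

```bash
python3 - <<'E'
from h import *
np.set_printoptions(precision=4,suppress=True,linewidth=200)
t=shot('top'); s=shot('scene'); print(pose(),ctrl.get_obs()['contact_force'])
for n,im in(('t',t),('s',s)):
    f=cv2.cvtColor(im['frame'],cv2.COLOR_RGB2BGR); c=proj(im,[.5,-.167,.11]).astype(int); o=c-[45,50]; print(n,o)
    cv2.imwrite(f'pics/hang_{n}.png',cv2.resize(f[o[1]:o[1]+100,o[0]:o[0]+90],(400*1,444),interpolation=cv2.INTER_CUBIC))
a=cv2.imread('pics/hang_t.png');b=cv2.imread('pics/hang_s.png'); cv2.imwrite('pics/hang.png',np.hstack([a,b]))
E
```

```text
(array([ 0.4994, -0.1673,  0.1747]), np.float64(12.256236111143542)) [ 0.6627 -0.5182 -2.9467]
t [352 146]
s [323 165]
```

View pics/hang.png

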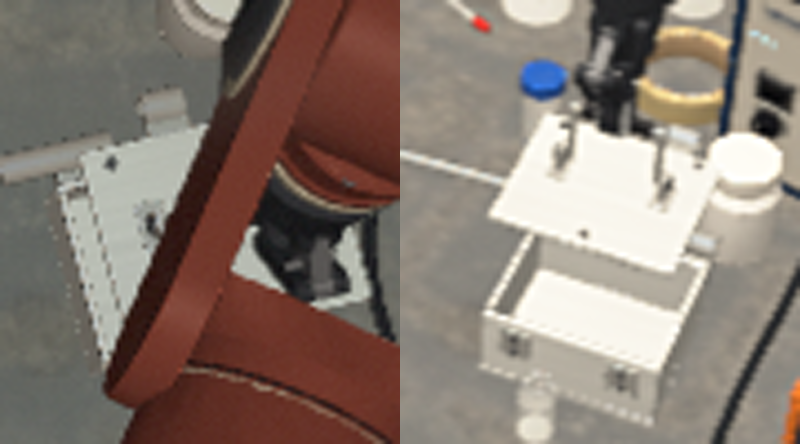

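Left (top view): visible lid +y edge from (80,160) to (115,300), with the case's +y rim and end barrel beside it. Right (scene): lid level above the case, corners (552,115),(490,215),(668,268),(718,175). I'll lower it to just above the rim and compare edges numerically.

{"op": "send_rows", "data": {"rows": [[0,[0,0,1.0],0],[0,[0,0,1.2],0],[0,[0,0,1.2],0],[0,[0,0,1.2],0],[0,[0,0,1.2],0],[0,[0,0,0.8],0],[0,[0,0,0.4],0],[0,[0,0,0],0],[0,[0,0,0],0],[0,[0,0,0],0]]}}

```text
t: 15.62
tool_pos: [0.4998, -0.1675, 0.1053]
tool_rot: [1.971, 2.445, 0.0]
contact_force: [-0.1, -0.1, -2.1]
opening: 0.0071
grip_force: 59.5
```

```bash
cat >> h.py <<'E'
def edge(im,gray,p0,p1,half=4,n=25,sgn=0):
    """sub-pixel straight edge near the world segment p0-p1: returns line (vx,vy,x,y), rms"""
    a,b=proj(im,p0),proj(im,p1); d=(b-a)/np.linalg.norm(b-a); nn=np.array([-d[1],d[0]]); s=np.arange(-half,half+.01,.25); pts=[]
    for k in np.linspace(.08,.92,n):
        q=a+(b-a)*k+s[:,None]*nn
        v=cv2.remap(gray,q[:,0].astype(np.float32),q[:,1].astype(np.float32),cv2.INTER_LINEAR).ravel()
        g=np.gradient(cv2.GaussianBlur(v[:,None],(1,5),0).ravel()); g=np.abs(g) if sgn==0 else sgn*g
        i=int(np.argmax(g)); 
        if g[i]>2: 
            w=g[max(0,i-3):i+4].clip(0); pts.append(a+(b-a)*k+nn*(w@s[max(0,i-3):i+4])/w.sum())
    pts=np.array(pts,np.float32)
    for _ in range(3):
        l=cv2.fitLine(pts,cv2.DIST_HUBER,0,.01,.01).ravel(); e=(pts-l[2:])@np.array([-l[1],l[0]]); pts=pts[abs(e)<max(.3,2*e.std())]
    return l,e.std(),len(pts)
def world_line(im,l,z):
    return plane(im,[l[2:]-20*l[:2],l[2:]+20*l[:2]],z)[:,:2]
E
python3 - <<'E'
from h import *
np.set_printoptions(precision=2,suppress=True,linewidth=200)
print(pose(),ctrl.get_obs()['contact_force'])
t0=shot('top'); s0=shot('scene')
def case2(f,l):  # offset and tilt of world line in frame f coords, mm
    a=np.radians(f['th']); R=np.array([[np.cos(a),-np.sin(a)],[np.sin(a),np.cos(a)]]); return 1000*(l-f['t'])@R
C=dict(px=((.055,.065),(.055,-.065)),mx=((-.055,.065),(-.055,-.065)),py=((.055,.065),(-.055,.065)),my=((.055,-.065),(-.055,-.065)))
old={'top':cv2.imread('pics/top0.png',0),'scene':cv2.imread('pics/scene0.png',0)}
for nm,im in(('top',t0),('scene',s0)):
    now=cv2.cvtColor(im['frame'],cv2.COLOR_RGB2GRAY)
    for what,g,z in(('case',old[nm],.06),('lid',now,.088)):
        for k,(a,b) in C.items():
            try:
                l,e,n=edge(im,g,W(CASE,*a,z),W(CASE,*b,z)); q=case2(CASE,world_line(im,l,z))
                print(nm,what,k,'rms',round(float(e),2),n,q.ravel(),'tilt',np.degrees(np.arctan2(*((q[1]-q[0])[::1 if k[1]=='x' else -1]))).round(1))
            except Exception as ex: print(nm,what,k,'fail')
E
```

```text
(array([ 0.5 , -0.17,  0.11]), np.float64(12.25574087036291)) [-0.07 -0.08 -2.12]
top case px rms 0.32 18 [ 50.82  64.8   51.31 -38.99] tilt 179.7
top case mx rms 0.36 19 [-55.84  69.87 -54.4  -32.47] tilt 179.2
top case py rms 0.19 24 [ 54.46  64.83 -47.62  64.27] tilt -179.7
top case my rms 0.21 22 [ 51.45 -61.38 -51.07 -60.84] tilt 179.7
top lid px rms 0.95 18 [ 53.25  61.36  62.55 -39.78] tilt 174.7
top lid mx rms 1.35 13 [-64.32  56.84 -52.89 -42.56] tilt 173.4
top lid py rms 0.32 18 [ 54.03  69.45 -45.5   69.01] tilt -179.7
top lid my rms 0.92 15 [ 33.45 -60.75 -65.71 -66.01] tilt -177.0
scene case px rms 0.35 21 [ 54.92  63.58  53.03 -67.41] tilt -179.2
scene case mx rms 0.65 23 [-52.76  63.64 -65.35 -62.57] tilt -174.3
scene case py rms 0.09 18 [-87.03  58.37  81.99  59.41] tilt 0.4
scene case my rms 0.11 25 [-86.54 -66.55  80.11 -66.87] tilt -0.1
scene lid px rms 0.78 19 [ 53.6   54.27  56.6  -74.33] tilt 178.7
scene lid mx rms 0.65 20 [-59.73  59.68 -55.99 -63.39] tilt 178.3
scene lid py rms 0.13 24 [-84.5   64.79  84.65  65.83] tilt 0.4
scene lid my rms 0.12 20 [-93.09 -72.68  72.24 -72.59] tilt 0.0
```

```bash
python3 - <<'E'
from h import *
np.set_printoptions(precision=2,suppress=True,linewidth=230)
t0=shot('top'); s0=shot('scene')
def inframe(f,l):
    a=np.radians(f['th']); R=np.array([[np.cos(a),-np.sin(a)],[np.sin(a),np.cos(a)]]); return 1000*(l-f['t'])@R
C=dict(px=((.055,.065),(.055,-.065)),mx=((-.055,.065),(-.055,-.065)),py=((.055,.065),(-.055,.065)),my=((.055,-.065),(-.055,-.065)))
for nm,im in(('top',t0),('scene',s0)):
    g=cv2.imread(f'pics/{nm}0.png',0)
    for k,(a,b) in C.items():
        l,e,n=edge(im,g,W(LID,*a,.015),W(LID,*b,.015)); q=inframe(LID,world_line(im,l,.015)); print(nm,'lid0',k,round(float(e),2),n,q.ravel())
def prof(im,g,f,pts): 
    px=np.array([proj(im,W(f,*p)) for p in pts]).astype(np.float32)
    return cv2.remap(g,px[:,0],px[:,1],cv2.INTER_LINEAR).ravel()
g=cv2.cvtColor(t0['frame'],cv2.COLOR_RGB2GRAY); g0=cv2.imread('pics/top0.png',0)
ys=np.arange(.05,.086,.002); print('y mm',(ys*1000).astype(int))
for x in(.05,.03,.01,-.01,-.03): print('top now x',x,prof(t0,g,CASE,[(x,y,.088) for y in ys]))
xs=np.arange(.04,.09,.0025); print('x mm',(xs*1000))
for y in(.06,.045,.035): print('top now y',y,prof(t0,g,CASE,[(x,y,.088) for x in xs]))
ys=np.arange(-.02,.1,.003); print('hinge line y',(ys*1000).astype(int))
print('now z.09',prof(t0,g,CASE,[(.07,y,.090) for y in ys])); print('before z.07',prof(t0,g0,CASE,[(.07,y,.07) for y in ys]))
E
```

```text
top lid0 px 0.12 21 [ 54.96  57.47  53.91 -49.41]
top lid0 mx 0.11 24 [-54.98  48.49 -54.94 -56.78]
top lid0 py 0.13 25 [-47.31  65.64  56.48  64.65]
top lid0 my 0.12 25 [-56.19 -64.33  46.88 -64.64]
scene lid0 px 0.17 24 [  53.61   96.36   54.54 -114.37]
scene lid0 mx 0.12 25 [ -57.51  102.41  -58.43 -108.42]
scene lid0 py 0.18 20 [-83.22  64.59  64.37  62.83]
scene lid0 my 0.1 23 [-55.73 -68.93  86.4  -67.93]
y mm [50 52 54 56 58 60 62 64 66 68 70 72 74 76 78 80 82 84]
top now x 0.05 [122 153 175 187 187 188 187 168 150 149 106 102 102 105 105 103 100  99]
top now x 0.03 [188 187 187 187 187 188 187 163 152 177 101  98 101 102 106 104 103 103]
top now x 0.01 [188 188 188 188 188 188 188 163 145 186 107  98 101 101 101 102 101 101]
top now x -0.01 [185 185 185 185 186 185 186 162 131 184 125 102 100 101 118 111 102 101]
top now x -0.03 [ 31  30  29  28  30  32 108 161 135 182 130 102 101 101 112 110 103 105]
x mm [40.  42.5 45.  47.5 50.  52.5 55.  57.5 60.  62.5 65.  67.5 70.  72.5 75.  77.5 80.  82.5 85.  87.5]
top now y 0.06 [189 188 188 190 188 186 185 126 133 143 149 149 140 121  98 100 101 101 102 102]
top now y 0.045 [187 186 188 189 180 187 165 125 129 142 148 145 137 122  97 102 101 103 102 102]
top now y 0.035 [187 185 186 187 186 186 155 105 129 140 146 146 136 119  93 101 101 102 103 102]
hinge line y [-20 -17 -14 -11  -8  -5  -2   0   3   6   9  12  15  18  21  24  27  30  33  36  39  42  45  48  51  54  57  60  63  66  69  72  75  78  81  84  87  90  93  96]
now z.09 [ 95  59  67 116 134 137 138 139 144 150 150 150 150 151 150 143 125 107 132 135 136 136 135 137 138 137 137 139 138 139 139 141 140 140 141 142 142 141 142 130]
before z.07 [100 135 138 139 138 138 139 136 113  95  98  97  98  97  95  96 109 141 141 139 139 140 140 139 140 143 141 141 143 144 142 141 144 143 142 144 144 141 140 138]
```

Edges (numerically): the lid sits ~0.8 mm low in case y and ~0.5 mm high in case x, with yaw ~0.4° off. I'll correct and lower.

{"op": "send_rows", "data": {"rows": [[0,[0.07,-0.05,0],-0.4],[0,[0,0,0.3],0],[0,[0,0,0.3],0],[0,[0,0,0.3],0],[0,[0,0,0.2],0],[0,[0,0,0],0],[0,[0,0,0],0]]}}

```text
t: 16.7
tool_pos: [0.4988, -0.1668, 0.0938]
tool_rot: [1.963, 2.453, 0.0]
contact_force: [0.3, -0.1, -2.9]
opening: 0.0071
grip_force: 59.5
```

{"op": "send_rows", "data": {"rows": [[0,[0,0,0.2],0],[0,[0,0,0.2],0],[0,[0,0,0.2],0],[0,[0,0,0.2],0],[0,[0,0,0],0]]}}

```text
t: 17.32
tool_pos: [0.4986, -0.1668, 0.0855]
tool_rot: [-1.963, -2.452, 0.0]
contact_force: [-0.7, 0.1, -2.4]
opening: 0.0071
grip_force: 59.5
```

{"op": "send_rows", "data": {"rows": [[0,[0,0,0.15],0],[0,[0,0,0.15],0],[0,[0,0,0],0],[0,[0,0,0],0]]}}

```text
t: 17.82
tool_pos: [0.4988, -0.1668, 0.0827]
tool_rot: [1.963, 2.453, -0.0]
contact_force: [-0.4, -0.5, -1.7]
opening: 0.0067
grip_force: 59.5
```

{"op": "send_rows", "data": {"rows": [[0,[0,0,0.1],0],[0,[0,0,0.1],0],[0,[0,0,0],0],[0,[0,0,0],0]]}}

```text
t: 18.32
tool_pos: [0.5001, -0.1668, 0.0826]
tool_rot: [1.962, 2.451, 0.003]
contact_force: [-0.6, 2.6, 6.4]
opening: 0.0071
grip_force: 60.5
```

```bash
python3 - <<'E'
from h import *
np.set_printoptions(precision=2,suppress=True,linewidth=230)
t=shot('top');s=shot('scene')
print(pose(),ctrl.get_obs()['contact_force'])
P=cloud(s); 
a=np.radians(CASE['th']); R=np.array([[np.cos(a),-np.sin(a)],[np.sin(a),np.cos(a)]])
for nm,im in(('t',t),('s',s)):
    P=cloud(im).reshape(-1,3); q=1000*(P[:,:2]-CASE['t'])@R
    for x0,x1 in((-50,-25),(-25,0),(15,30),(30,50)):
        for y0,y1 in((-60,-30),(30,60)):
            m=(q[:,0]>x0)&(q[:,0]<x1)&(q[:,1]>y0)&(q[:,1]<y1)&(P[:,2]>0)&(P[:,2]<.085)
            if m.sum()>4: print(nm,x0,y0,m.sum(),(1000*np.median(P[m,2])).round(1))
E
```

```text
(array([ 0.5 , -0.17,  0.08]), np.float64(12.656771745765353)) [-1.96  1.76  5.33]
t -50 -60 45 66.4
t -25 -60 13 64.9
t -25 30 37 66.4
t 15 30 65 66.3
t 30 30 94 66.4
s -50 -60 63 66.1
s -50 30 59 65.8
s -25 -60 61 65.8
s -25 30 51 66.5
s 15 -60 20 66.1
s 15 30 16 67.9
s 30 -60 41 64.6
s 30 30 27 66.8
```

Lid is closed: its top reads 66 mm throughout. I'll release and go to the bottle.

{"op": "send_rows", "data": {"rows": [[0,[0,0,-0.15],0],[0,[0,0,0],0],[3.0,[0,0,0],0],[3.0,[0,0,0],0],[3.0,[0,0,0],0],[3.0,[0,0,0],0],[3.0,[0,0,-1.0],0],[3.0,[0,0,-2.0],0],[3.0,[0,0,-2.5],0],[3.0,[0,0,-2.0],0]]}}

```text
t: 19.68
tool_pos: [0.4996, -0.1672, 0.1602]
tool_rot: [1.961, 2.45, 0.001]
contact_force: [0.5, -0.1, 0.6]
opening: 0.0299
grip_force: 0.0
```

```bash
python3 - <<'E'
from h import *
print(ctrl.get_obs()['contact_force'])
t=shot('top'); hsv=cv2.cvtColor(t['frame'],cv2.COLOR_RGB2HSV); m=cv2.inRange(hsv,(5,150,120),(20,255,255)); n,l,s,c=cv2.connectedComponentsWithStats(m)
for k in range(1,n):
    if s[k,4]>100: print(s[k],plane(t,c[k],.097)[0])
rows([((.522,.0745,.15),12.6,9)],6.5)
E
```

```text
[ 0.54471164 -0.05901758  0.6311724 ]
[445 128  37  24 473] [ 0.64927409 -0.3507068   0.097     ]
[168 150  12  11 103] [0.61771895 0.38089591 0.097     ]
[530 155  19  17 230] [ 0.57704582 -0.53168107  0.097     ]
[291 182  16  17 215] [0.52222198 0.07387327 0.097     ]
[477 182  11  19 101] [ 0.50364022 -0.3828797   0.097     ]
at [ 0.501  -0.1679  0.1631] 12.66
[[6.5, [2.58, 0.82, 0.15], 0.01], [6.5, [2.58, 0.82, 0.15], 0.01], [6.5, [2.58, 0.82, 0.15], 0.01], [6.5, [2.58, 0.82, 0.15], 0.01], [6.5, [2.58, 0.82, 0.15], 0.01], [6.5, [2.58, 0.82, 0.15], 0.01], [6.5, [2.58, 0.82, 0.15], 0.01], [6.5, [2.58, 0.82, 0.15], 0.01], [6.5, [2.58, 0.82, 0.15], 0.01]]
```

{"op": "send_rows", "data": {"rows": [[6.0,[2.58,0.82,0.15],0.0],[6.0,[2.58,0.82,0.15],0.0],[6.0,[2.58,0.82,0.15],0.0],[6.0,[2.58,0.82,0.15],0.0],[6.0,[2.58,0.82,0.15],0.0],[6.0,[2.58,0.82,0.15],0.0],[6.0,[2.58,0.82,0.15],0.0],[6.0,[2.58,0.82,0.15],0.0],[6.0,[2.58,0.82,0.15],0.0],[6.0,[0,0,0],0]]}}

```text
t: 20.98
tool_pos: [0.5198, 0.0771, 0.1438]
tool_rot: [-1.96, -2.455, 0.0]
contact_force: [-0.0, -0.5, -0.2]
opening: 0.0602
grip_force: 0.0
```

{"op": "send_rows", "data": {"rows": [[6.0,[0,0,2.5],0],[6.0,[0,0,2.5],0],[6.0,[0,0,2.5],0],[6.0,[0,0,1.5],0],[6.0,[0,0,1.0],0],[6.0,[0,0,0.5],0],[6.0,[0,0,0],0]]}}

```text
t: 21.85
tool_pos: [0.5202, 0.0759, 0.039]
tool_rot: [1.963, 2.452, 0.0]
contact_force: [0.5, 0.1, -0.7]
opening: 0.0599
grip_force: 0.0
```

{"op": "send_rows", "data": {"rows": [[2,[0,0,0],0],[2,[0,0,0],0],[2,[0,0,0],0],[2,[0,0,0],0],[2,[0,0,0],0]], "newtons": 30}}

```text
t: 22.48
tool_pos: [0.5208, 0.0759, 0.0397]
tool_rot: [1.962, 2.452, 0.002]
contact_force: [-0.5, 1.1, 5.6]
opening: 0.0394
grip_force: 30.7
```

{"op": "send_rows", "data": {"rows": [[2,[0,0,-1.0],0],[2,[0,0,-1.5],0],[2,[1.0,0,0],0],[2,[2.0,0,0],0],[2,[2.5,0,0],0],[2,[2.5,0,0],0],[2,[2.5,0,0],0],[2,[2.5,0,0],0],[2,[2.0,0,0],0],[2,[1.0,0,0],0]]}}

```text
t: 23.72
tool_pos: [0.484, 0.2332, 0.0634]
tool_rot: [-1.961, -2.454, 0.001]
contact_force: [-0.2, -0.4, -1.2]
opening: 0.0392
grip_force: 30.6
```

{"op": "send_rows", "data": {"rows": [[2,[0,0,0],0],[2,[0,0,0.8],0],[2,[0,0,0.8],0],[2,[0,0,0.4],0],[2,[0,0,0.2],0],[2,[0,0,0.2],0],[2,[0,0,0],0]]}}

```text
t: 24.6
tool_pos: [0.4851, 0.2321, 0.0399]
tool_rot: [1.963, 2.452, 0.001]
contact_force: [-0.8, -0.3, -0.7]
opening: 0.0393
grip_force: 30.6
```

{"op": "send_rows", "data": {"rows": [[2,[0,0,0.1],0],[2,[0,0,0],0],[6,[0,0,0],0],[6,[0,0,0],0],[6,[0,0,0],0],[6,[0,0,0],0],[6,[0,0,-1.5],0],[6,[0,0,-2.5],0],[6,[0,0,-2.5],0],[6,[0,0,-2.5],0]]}}

```text
t: 25.85
tool_pos: [0.4852, 0.2322, 0.1308]
tool_rot: [1.963, 2.452, 0.002]
contact_force: [0.5, 0.2, -0.1]
opening: 0.0597
grip_force: 0.0
```

```bash
cat > see.py <<'E'
from h import *
np.set_printoptions(precision=1,suppress=True,linewidth=230)
def frame(q):
    a=np.radians(CASE['th']); R=np.array([[np.cos(a),-np.sin(a)],[np.sin(a),np.cos(a)]]); return 1000*(q-CASE['t'])@R
for n in('top','scene'):
    im=shot(n); P=cloud(im).reshape(-1,3); q=frame(P[:,:2])
    for y0 in range(90,240,10):
        m=(abs(q[:,0]-66)<25)&(q[:,1]>y0)&(q[:,1]<y0+10)&(P[:,2]>.03)&(P[:,2]<.085)
        if m.sum(): print(n,y0,m.sum(),'x',np.median(q[m,0]).round(1),'ymax',q[m,1].max().round(1),'z',(np.percentile(P[m,2],[50,90])*1000).round(1))
E
python3 - <<'E'
import see
from h import *
t=shot('top'); hsv=cv2.cvtColor(t['frame'],cv2.COLOR_RGB2HSV); m=cv2.inRange(hsv,(5,150,120),(20,255,255)); n,l,s,c=cv2.connectedComponentsWithStats(m)
for k in range(1,n):
    if s[k,4]>100 and s[k,0]<400: print(s[k],plane(t,c[k],.097)[0])
print(pose())
E
```

```text
top 90 25 x 68.6 ymax 99.6 z [68.3 73. ]
top 100 11 x 69.3 ymax 109.6 z [64.3 67.3]
top 110 13 x 69.0 ymax 119.5 z [63.6 68.5]
top 120 11 x 68.7 ymax 128.6 z [64.7 65.9]
top 130 12 x 68.8 ymax 138.8 z [63.4 66.6]
top 140 12 x 69.6 ymax 149.7 z [62.7 64.5]
top 150 11 x 69.2 ymax 159.7 z [63.6 65.4]
top 160 12 x 69.1 ymax 169.9 z [61.8 63.9]
top 170 12 x 69.1 ymax 179.9 z [61.4 64.2]
top 180 12 x 69.2 ymax 189.0 z [60.8 62.6]
top 190 24 x 69.8 ymax 200.0 z [65.9 68.5]
top 200 9 x 66.0 ymax 202.6 z [66.1 69.2]
scene 90 9 x 66.2 ymax 99.2 z [67.4 71.1]
scene 100 7 x 66.2 ymax 109.7 z [61.2 65.4]
scene 110 7 x 66.3 ymax 119.4 z [64. 65.]
scene 120 6 x 65.7 ymax 128.9 z [64.  66.7]
scene 130 7 x 64.9 ymax 139.1 z [65.2 65.6]
scene 140 8 x 65.9 ymax 148.4 z [61.1 65.3]
scene 150 6 x 66.8 ymax 158.9 z [59.6 65.8]
scene 160 8 x 66.1 ymax 168.7 z [62.1 65.1]
scene 170 6 x 65.3 ymax 178.6 z [61.9 64.8]
scene 180 6 x 64.7 ymax 188.7 z [59.8 62.3]
scene 190 22 x 63.0 ymax 199.7 z [62.2 68.2]
scene 200 2 x 64.2 ymax 201.6 z [62.3 64. ]
[168 150  12  11 103] [0.6 0.4 0.1]
(array([0.5, 0.2, 0.1]), np.float64(12.655941976382337))
```

```bash
python3 - <<'E'
from h import *
rows([(W(CASE,.069,.228,.12),12.4,7),(W(CASE,.069,.228,.018),12.4,5)],0)
E
```

```text
at [0.4864 0.2326 0.1313] 12.66
[[0, [-2.37, -0.18, 0.16], 0.04], [0, [-2.37, -0.18, 0.16], 0.04], [0, [-2.37, -0.18, 0.16], 0.04], [0, [-2.37, -0.17, 0.16], 0.04], [0, [-2.37, -0.17, 0.16], 0.04], [0, [-2.37, -0.17, 0.16], 0.04], [0, [-2.37, -0.17, 0.16], 0.04], [0, [0.0, 0.0, 2.04], 0.0], [0, [0.0, 0.0, 2.04], 0.0], [0, [0.0, 0.0, 2.04], 0.0], [0, [0.0, 0.0, 2.04], 0.0], [0, [0.0, 0.0, 2.04], 0.0]]
```

{"op": "send_rows", "data": {"rows": [[0,[-2.37,-0.18,0.1],0.04],[0,[-2.37,-0.18,0.16],0.04],[0,[-2.37,-0.18,0.16],0.04],[0,[-2.37,-0.17,0.16],0.04],[0,[-2.37,-0.17,0.16],0.04],[0,[-2.37,-0.17,0.16],0.04],[0,[-2.37,-0.17,0.16],0.04],[0,[0,0,1.5],0],[0,[0,0,2.0],0]]}}

```text
t: 27.12
tool_pos: [0.5084, 0.0678, 0.0816]
tool_rot: [-1.969, -2.447, 0.0]
contact_force: [0.6, -0.2, 0.3]
opening: -0.0
grip_force: 0.0
```

{"op": "send_rows", "data": {"rows": [[0,[0,0,2.0],0],[0,[0,0,2.0],0],[0,[0,0,1.5],0],[0,[0,0,1.0],0],[0,[0,0,0],0],[0,[-0.5,0,0],0],[0,[0,0,0],0]]}}

```text
t: 28.0
tool_pos: [0.5109, 0.0622, 0.0191]
tool_rot: [1.969, 2.446, 0.002]
contact_force: [-0.1, -0.7, -0.1]
opening: 0.0004
grip_force: 0.0
```

```bash
python3 - <<'E'
from h import *
import see
p,y=pose(); print(p.round(4),y,see.frame(p[:2]),ctrl.get_obs()['contact_force'])
t=shot('top'); hsv=cv2.cvtColor(t['frame'],cv2.COLOR_RGB2HSV); m=cv2.inRange(hsv,(5,150,120),(20,255,255)); n,l,s,c=cv2.connectedComponentsWithStats(m)
for k in range(1,n):
    if s[k,4]>100 and s[k,0]<400: print(s[k],plane(t,c[k],.097)[0].round(4))
E
```

```text
top 90 24 x 68.3 ymax 99.1 z [68.3 72. ]
top 100 13 x 68.9 ymax 109.8 z [66.  68.3]
top 110 12 x 69.5 ymax 120.0 z [63.6 65.5]
top 120 11 x 68.9 ymax 129.1 z [64.7 65.4]
top 130 12 x 69.2 ymax 139.1 z [64.1 64.9]
top 140 2 x 67.0 ymax 142.0 z [63.9 65.9]
scene 90 8 x 64.7 ymax 98.1 z [64.9 68.7]
scene 100 8 x 67.3 ymax 109.3 z [62.8 67.4]
scene 110 6 x 67.6 ymax 119.7 z [60.5 64.9]
scene 120 6 x 65.4 ymax 126.7 z [64.4 66. ]
scene 130 8 x 67.8 ymax 138.9 z [62.2 64. ]
scene 140 8 x 66.4 ymax 149.8 z [60.  65.2]
scene 150 6 x 65.4 ymax 158.5 z [61.4 65.2]
scene 160 8 x 67.1 ymax 169.6 z [60.7 64.4]
scene 170 7 x 66.3 ymax 179.6 z [60.2 62.8]
scene 180 6 x 65.5 ymax 189.0 z [61.5 62.9]
scene 190 21 x 63.3 ymax 199.4 z [62.8 69.6]
scene 200 3 x 61.7 ymax 209.6 z [61.8 62.3]
scene 210 21 x 61.0 ymax 218.8 z [70.4 79.5]
scene 220 14 x 54.4 ymax 227.8 z [69.6 77.6]
[0.5 0.1 0. ] 12.355058450676344 [ 67.9 222.4] [ 0.1  0.4 -0.2]
[168 150  12  11 103] [0.6 0.4 0.1]
[227 198  17  17 224] [0.5 0.2 0.1]
```

{"op": "send_rows", "data": {"rows": [[0,[-0.3,0.1,0.4],0],[0,[-0.4,0,0],0],[0,[-0.4,0,0],0],[0,[-0.4,0,0],0],[0,[-0.4,0,0],0],[0,[-0.4,0,0],0]]}}

```text
t: 28.9
tool_pos: [0.5156, 0.0419, 0.0142]
tool_rot: [-1.968, -2.445, -0.004]
contact_force: [-2.1, 9.5, 2.3]
opening: 0.0
grip_force: 5.0
```

{"op": "send_rows", "data": {"rows": [[0,[-0.4,0,0],0],[0,[-0.4,0,0],0],[0,[-0.4,0,0],0],[0,[-0.4,0,0],0]]}}

```text
t: 29.4
tool_pos: [0.5191, 0.028, 0.0147]
tool_rot: [-1.967, -2.443, -0.008]
contact_force: [-3.9, 14.2, 5.8]
opening: -0.0002
grip_force: 7.6
```

```bash
python3 - <<'E'
from h import *
import see
p,y=pose(); print(p.round(4),y,see.frame(p[:2]),ctrl.get_obs()['contact_force'])
E
```

```text
top 90 7 x 63.5 ymax 94.4 z [67.8 71.3]
scene 90 10 x 65.5 ymax 99.2 z [65.5 69.2]
scene 100 7 x 66.4 ymax 109.9 z [62.9 65.1]
scene 110 7 x 65.4 ymax 119.8 z [63.4 66.6]
scene 120 6 x 66.5 ymax 128.4 z [61.2 65.9]
scene 130 7 x 66.5 ymax 138.4 z [61.9 64.5]
scene 140 7 x 68.3 ymax 149.9 z [59.8 62.6]
scene 150 7 x 66.3 ymax 159.7 z [60.9 63.1]
scene 160 16 x 64.6 ymax 169.6 z [61.5 68.8]
scene 170 26 x 61.7 ymax 179.8 z [68.1 79.7]
scene 180 13 x 56.3 ymax 189.4 z [64.5 76.4]
scene 190 4 x 54.4 ymax 192.9 z [65.4 75. ]
[0.5 0.  0. ] 12.352342107780268 [ 68.9 185.7] [-3.1  8.6  5.1]
```

{"op": "send_rows", "data": {"rows": [[0,[-0.4,0,0],0],[0,[-0.4,0,0],0],[0,[-0.4,0,0],0],[0,[-0.4,0,0],0],[0,[0,0,0],0]]}}

```text
t: 30.12
tool_pos: [0.5235, 0.0125, 0.016]
tool_rot: [-1.967, -2.445, -0.009]
contact_force: [-4.0, 13.4, 11.3]
opening: -0.0003
grip_force: 6.9
```

{"op": "send_rows", "data": {"rows": [[0,[-0.4,0,0],0],[0,[-0.4,0,0],0],[0,[-0.4,0,0],0],[0,[-0.4,0,0],0],[0,[0,0,0],0]]}}

```text
t: 30.75
tool_pos: [0.527, -0.0004, 0.0169]
tool_rot: [-1.965, -2.442, -0.016]
contact_force: [-7.0, 23.6, 16.1]
opening: 0.0002
grip_force: 12.5
```

{"op": "send_rows", "data": {"rows": [[0,[0.8,0,0],0],[0,[0,0,-0.2],0],[0,[-0.4,0,0],0],[0,[-0.4,0,0],0],[0,[-0.4,0,0],0],[0,[-0.4,0,0],0],[0,[0,0,0],0]]}}

```text
t: 31.62
tool_pos: [0.5281, -0.0149, 0.0161]
tool_rot: [1.97, 2.447, -0.0]
contact_force: [0.3, 0.7, 0.2]
opening: 0.0
grip_force: 0.0
```

```bash
python3 - <<'E'
from h import *
import see
p,y=pose(); print(p.round(4),y,see.frame(p[:2]),ctrl.get_obs()['contact_force'])
E
```

```text
scene 90 9 x 67.3 ymax 98.0 z [65.4 69.7]
scene 100 8 x 67.5 ymax 109.6 z [63.8 69.3]
scene 110 6 x 68.3 ymax 119.8 z [64.3 66.5]
scene 120 21 x 64.9 ymax 129.6 z [66.2 73.3]
scene 130 23 x 62.3 ymax 138.4 z [70.4 79.2]
scene 140 14 x 54.2 ymax 148.5 z [69.6 79.1]
scene 150 6 x 63.1 ymax 155.3 z [61.9 67.3]
[ 0.5 -0.   0. ] 12.365980684244326 [ 68.4 143.4] [0.4 1.  0.4]
```

{"op": "send_rows", "data": {"rows": [[0,[-0.4,0.05,0],0],[0,[-0.4,0,0],0],[0,[-0.4,0,0],0],[0,[-0.4,0,0],0],[0,[0,0,0],0]]}}

```text
t: 32.35
tool_pos: [0.5319, -0.0303, 0.016]
tool_rot: [1.969, 2.447, -0.0]
contact_force: [-1.4, 0.5, 1.7]
opening: 0.0002
grip_force: 0.7
```

{"op": "send_rows", "data": {"rows": [[0,[-0.3,0,0],0],[0,[-0.3,0,0],0],[0,[-0.3,0,0],0],[0,[0,0,0],0]]}}

```text
t: 32.85
tool_pos: [0.5341, -0.0391, 0.0161]
tool_rot: [1.969, 2.447, -0.0]
contact_force: [-1.4, 0.3, 0.2]
opening: 0.0001
grip_force: 0.5
```

```bash
python3 - <<'E'
from h import *
import see
p,y=pose(); print(p.round(4),y,see.frame(p[:2]),ctrl.get_obs()['contact_force'])
E
```

```text
scene 90 12 x 65.3 ymax 99.9 z [63.3 70.5]
scene 100 24 x 65.0 ymax 109.9 z [70.1 79.4]
scene 110 19 x 56.8 ymax 119.5 z [68.6 78.1]
scene 120 10 x 57.1 ymax 129.9 z [66.6 75.1]
[ 0.5 -0.   0. ] 12.371942425025685 [ 69.3 118.1] [ 0.1  0.1 -0.1]
```

{"op": "send_rows", "data": {"rows": [[0,[-0.2,0,0],0],[0,[-0.15,0,0],0],[0,[0,0,0],0]]}}

```text
t: 33.33
tool_pos: [0.535, -0.0425, 0.0164]
tool_rot: [1.969, 2.447, 0.0]
contact_force: [-0.1, -0.4, -0.1]
opening: -0.0002
grip_force: 0.0
```

{"op": "send_rows", "data": {"rows": [[0,[-0.15,0,0],0],[0,[-0.15,0,0],0],[0,[0,0,0],0]]}}

```text
t: 33.7
tool_pos: [0.5353, -0.0451, 0.0162]
tool_rot: [1.969, 2.448, 0.0]
contact_force: [0.4, 1.6, 1.3]
opening: -0.0003
grip_force: 0.5
```

{"op": "send_rows", "data": {"rows": [[0,[-0.15,0,0],0],[0,[-0.1,0,0],0],[0,[0,0,0],0]]}}

```text
t: 34.08
tool_pos: [0.5353, -0.045, 0.0163]
tool_rot: [-1.967, -2.444, -0.005]
contact_force: [-2.4, 10.3, 4.9]
opening: -0.0001
grip_force: 5.0
```

{"op": "send_rows", "data": {"rows": [[0,[-0.15,0,0],0],[0,[-0.1,0,0],0],[0,[0,0,0],0]]}}

```text
t: 34.45
tool_pos: [0.5352, -0.0448, 0.0163]
tool_rot: [-1.964, -2.441, -0.009]
contact_force: [-5.3, 17.6, 7.5]
opening: -0.0001
grip_force: 9.4
```

{"op": "send_rows", "data": {"rows": [[0,[1.0,0,0],0],[0,[2.5,0,0],0],[0,[2.5,0,-1],0],[0,[2,0,-2.5],0],[0,[3,0,-2.5],0],[0,[3,0,-2.5],0],[0,[3,0,-2.5],0],[0,[3,0,-1],0],[0,[3,0,0],0],[0,[0,0,0],0]]}}

```text
t: 35.7
tool_pos: [0.4867, 0.1757, 0.1362]
tool_rot: [1.965, 2.45, -0.0]
contact_force: [-0.2, -0.5, -0.2]
opening: 0.0
grip_force: 0.0
```

```bash
python3 - <<'E'
from h import *
import see
p,y=pose(); print(p.round(4),y)
im=shot('top'); s=shot('scene')
def crop(im,c,w,h,k):
    f=cv2.cvtColor(im['frame'],cv2.COLOR_RGB2BGR); u,v=proj(im,c).astype(int); return cv2.resize(f[v-h:v+h,u-w:u+w],None,fx=k,fy=k,interpolation=cv2.INTER_CUBIC)
c=W(CASE,.03,.03,.06); cv2.imwrite('pics/end.png',np.hstack([crop(im,c,40,50,5),crop(s,c,40,50,5)]))
g=cv2.cvtColor(im['frame'],cv2.COLOR_RGB2GRAY)
ys=np.arange(.085,.125,.002)
for x,z in((.07,.072),(.079,.066),(.061,.066)):
    px=np.array([proj(im,W(CASE,x,q,z)) for q in ys]).astype(np.float32); print(x,[(int(1000*q),int(v)) for q,v in zip(ys,cv2.remap(g,px[:,0],px[:,1],1).ravel())])
E
```

```text
top 90 32 x 68.4 ymax 99.6 z [70.9 73.7]
top 100 15 x 69.2 ymax 102.9 z [68.5 75.7]
scene 90 18 x 64.1 ymax 99.6 z [69.7 71.8]
scene 100 3 x 61.8 ymax 100.7 z [66.3 69.1]
[0.5 0.2 0.1] 12.398273741818448
0.07 [(85, 149), (87, 149), (89, 151), (91, 149), (93, 137), (95, 134), (97, 149), (99, 151), (101, 138), (103, 112), (105, 89), (107, 97), (109, 100), (111, 101), (113, 101), (115, 103), (117, 103), (119, 103), (121, 102), (123, 102)]
0.079 [(85, 99), (87, 91), (89, 86), (91, 103), (93, 107), (95, 106), (97, 111), (99, 115), (101, 108), (103, 100), (105, 104), (107, 104), (109, 104), (111, 104), (113, 103), (115, 104), (117, 105), (119, 104), (121, 104), (123, 102)]
0.061 [(85, 108), (87, 105), (89, 100), (91, 96), (93, 101), (95, 111), (97, 114), (99, 111), (101, 114), (103, 99), (105, 96), (107, 100), (109, 99), (111, 99), (113, 100), (115, 101), (117, 101), (119, 100), (121, 100), (123, 100)]
```

View pics/end.png

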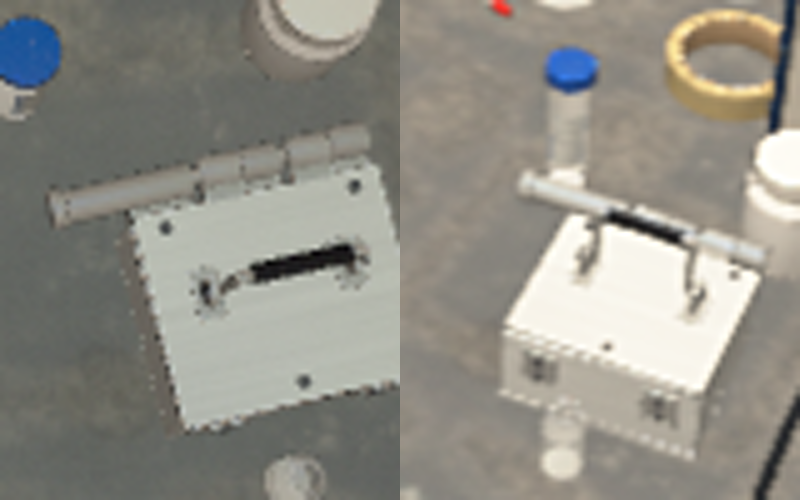

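The lid is closed with its barrels meshed. The pin head (top crop, about (60,205)) is flush on the end barrel, outer face at y≈103 mm as required, and the tube, tub and vial are undisturbed.

```bash
python3 -c "
from station import ctrl
print(ctrl.finish_job())"
```

```text
the job is handed in; nothing more can be done
None
```

The lid is closed on the case with its hinge barrels meshed, the pin is fully home with its head flush, and the bottle is standing clear at about (0.485, 0.232) m; the job is handed in at about 36 s, with no verdict returned.

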